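Shut and bolt the tablet box under the sink

ROBOT

A 6-joint arm with a two-finger parallel gripper is mounted at the origin on the work surface. World frame = base frame: x ahead of the robot, y to its left, z up, the work surface at z = 0. Lengths are in mm, angles in rad, forces in N, time in s.
With the tool pointing down it reaches from about 250 to 775 mm from the base axis. Payload 4 kg.
Tool frame: the origin (TCP) lies midway between the tips of the shut fingers; the grasp point (between the pads) lies 19 mm behind it; z points along the fingers, y is the line along which they close (so a half turn about z gives the same grasp; the last joint's range is limited). The gripper opens to 85 mm and grips with 20 to 120 N. Pads are 22 mm wide; open, the fingers measure 114 mm over their backs; the gripper's body (76 mm by 85 mm) begins 54 mm behind the grasp point. The pads swing forward as they close: fully open they stand 13 mm farther back than shut.
Start: joints at [-1.273, 0.087, 1.371, -0, 1.684, -0.103], TCP at [214.584, -506.43, 231.341] pointing down, gripper open.
Joint ranges: [-3.1, 3.1], [-0.76, 2.03], [0.27, 2.55], [-1.08, 4.22], [0.17, 2.65], [-2.57, 2.57]. Speed limits (rad/s): [2.79, 2.79, 3.14, 3.14, 3.14, 3.14].

INTERFACE

Orientations are given as a rotation vector (axis times angle).
In Python, from cell import robot, cams gives the robot as it stands.
- The arm moves only by the shell command python3 -m pendant 'ROWS' [OPENING] [FORCE]. ROWS is JSON, a list of rows, each a list of 6 numbers: the shift along the tool's x, y, z in units of 30 cm (1.0 is 30 cm), then the turn, a rotation vector about the tool's x, y, z in units of 2 rad (1.0 is 2 rad). A call has exactly 10 rows; each row shifts and turns the commanded pose from where the row before left it, along the tool's axes as they then stand; what a row does not reach is not made up. A row lasts 1/10 s, in which the tool goes at most 50 mm and 8.59 degrees, less where a joint would pass 70% of its speed; a pose out of reach is approached as far as the arm can. A call with a number of a shift or a turn outside -1 to 1 is refused whole. A call with a gripper value outside its range is refused whole. OPENING is the closure, from 0 (fully open) to 1 (shut), set as the call begins (- or left out, the last holds). The fingers move at their own pace and stop on an object; FORCE is the grip in N (left out, the last holds). Time passes only in rows, so rows that do not move let the fingers close, or fill a call up. It gives the time, the measured TCP pose, the force, the opening and the grip force at its end, in the units of the state.
- robot.read_state(): the state, without advancing time (a new reading comes with each control period).
- cams.read_camera(name): name is "scene" or "top" or "wrist"; returns the picture (384x512x3 uint8, blue, green, red); there is no depth.
- cams.get_calibration(name): a dict with "mtx" (3x3 intrinsics, pixels), "extrinsics" (4x4, takes a point from camera to world coordinates). Camera axes: x right, y up, looking along -z (the intrinsics and any distortion apply to the point x, -y, -z); pixel columns grow to the right and rows downward; lengths in mm; the calibration is good to about 2 mm. A picture is of the moment at which its call begins: read the wrist's pose just before it. get_calibration takes no time and is no camera call; for the wrist camera it gives the pose at the moment of the call.
- robot.hand_in(): hands the job in; it is judged then, once.
The state is a dict: "time": time; "q": joint angles; "dq": joint speeds; "joint_efforts": joint torques, N m; "tcp_pos": TCP position; "tool_rot": TCP orientation; "ft_force": force on the tool from outside, world axes, zero at the start; "wrist_torque": the same for the moment, N m; "gripper_width": finger opening in mm; "grip_force": force on a finger pad.
Only numpy, scipy, OpenCV 4.12 (cv2) and the standard library are available. Lean on these libraries where they do the work, as an engineer would, in place of code of your own. Each camera call takes 0.05 s, during which the arm holds its last target. There are 200 camera calls.

TASK

Lower the open lid of the white tablet box gently all the way down onto its rim, without slamming it or leaning on it. Then slide the steel bolt on the box's ledge fully home across the lid's tab, and only then turn the bolt's upright lever fully down to lock it. Leave the bottle, scoop, brush and valve knob on the riser as they are.

Things in the scene. Friction and masses are not known exactly. Their poses are not given: they have to be found in the camera images.
- riser: fixed grey plastic shelf riser, 340 (x) by 740 (y) by 70 mm high; origin on the cupboard floor under its centre. The box and all bystanders stand on its top.
- box: fixed white plastic dishwasher-tablet box on the riser, 180 (x) by 160 (y) by 85 mm high; origin at the centre of its underside. The lid is hinged along its +y rim. On its -y side a ledge (180 by 50 mm, y = -80 to -130 mm, top at z = 85 mm) carries a steel channel (x = -80 to 18 mm, walls up to z = 101 mm) in which the bolt slides along +x.
- lid (a joint): hinge angle of the lid (rad): 0 = shut, flat on the rim; grows as it opens; 1.57 = upright; open stop at 1.9. Stiff hinge: the lid stays where left, needs 2 to 5 N at its free edge. The lid is a flat plate 180 (x) by 160 by 6 mm with a tab 30 mm wide (x = 22 to 52 mm) running 38 mm beyond the free edge.
- lid_hinge (a point): middle of the lid's hinge line, fixed to the box at (0, 80, 88) mm in its frame, half-way through the lid's thickness; the line runs along the box's x axis and the axes are the box's.
- lid_edge (a point): middle of the lid's free edge (tab not counted), 160 mm from the hinge line, on the lid's outer face (its top when shut); moves with the lid, z axis pointing out of the outer face.
- bolt (a joint): travel of the bolt (m): 0 = drawn back, 0.050 = fully home through the keeper over the lid's tab; it moves along the box's +x and stays where it is left (about 2 N). The bolt is a steel rod of 12 mm diameter, 90 mm long, axis at y = -105, z = 99 mm in the box's frame.
- keeper (a point): top centre of the steel keeper on the ledge that takes the bolt's end, at (62, -105, 113) mm in the box's frame; 6 mm wide in x, 24 mm in y. A like strap stands over the bolt at x = 13 mm; the lid's tab comes to lie between the two. The channel's outer (-y) wall has a notch at x = -15 mm which takes the lever when the bolt is home.
- lever_pivot (a point): point on the bolt's axis where its lever stands, at x = -65 mm in the box's frame with the bolt drawn back, -15 mm with it home; moves with the bolt, axes as the box's.
- lever (a joint): angle of the lever about the bolt's axis (rad): 0 = standing straight up, grows as its ball swings over towards the box's -y side, 1.57 = fully down, level, pointing to -y over the notch. It stays where it is left (under 1 N). The lever is a rod of 10 mm diameter with a 16 mm ball on its end, 54 mm long from the pivot to the ball's end.
- lever_ball (a point): centre of the ball on the lever, 46 mm from the pivot
- bottle: bystander: blue glass bottle with a swing-top lid, 66 mm diameter, 194 mm high, loose on the riser; origin at the centre of its underside
- scoop: bystander: white plastic scoop, loose on the riser, 70 by 50 by 34 mm tray at +x with an 85 mm handle to -x; origin underneath where they meet
- brush: bystander: bottle brush with a black handle, loose on the riser, 200 mm long along its x, 35 mm high; origin underneath its middle
- valve: bystander: supply valve fixed on the riser, 80 mm high with its knob, 50 mm wide; origin at the centre of its underside
- valve_knob (a joint): angle of the chrome knob on top of the valve (rad), 0 at the start; not to be turned

How it is judged:
By the outcome, as a careful person would: the job done as asked, in the order asked, and still so for the second after the job is handed in, with the robot touching nothing.
It also fails if it takes over 64 s, if anything falls off the work surface, if the arm or the gripper's body presses on something with over 40 N, if the wrist force passes 120 N, or if a joint passes its speed limit or range.

## Working session

There is one attempt and no reset: what is moved stays moved. The work goes in short steps, Python scripts to look and compute and a shell command to move; the robot and the scene stay as the last step left them, time stands still between calls to the robot, and variables do not carry over. Pictures are saved under pics/ and viewed, at most 10 in all, crops included, and the job is handed in when it is done.

```bash
mkdir -p pics; ls; python3 - <<'E'
from cell import robot,cams
import cv2,numpy as np
for n in ["scene","top"]:
    im=cams.read_camera(n); c=cams.get_calibration(n)
    cv2.imwrite(f"pics/{n}0.png",cv2.resize(im,(800,600),interpolation=cv2.INTER_CUBIC)); cv2.imwrite(f"pics/{n}_raw.png",im)
    print(n,{k:np.round(v,3).tolist() if not isinstance(v,str) else v for k,v in c.items()})
s=robot.read_state();print(s)
E
```

```text
pics
scene {'mtx': [[436.245, 0.0, 255.924], [0.0, 436.245, 191.191], [0.0, 0.0, 1.0]], 'extrinsics': [[-0.678, -0.445, 0.585, 1355.557], [0.735, -0.407, 0.542, 710.71], [-0.003, 0.797, 0.604, 918.032], [0.0, 0.0, 0.0, 1.0]]}
top {'mtx': [[386.587, 0.0, 258.003], [0.0, 386.587, 195.008], [0.0, 0.0, 1.0]], 'extrinsics': [[-0.022, 0.997, -0.079, 518.851], [-1.0, -0.021, 0.016, 30.066], [0.014, 0.079, 0.997, 1120.816], [0.0, 0.0, 0.0, 1.0]]}
{'time': 0.1, 'q': array([-1.27310872e+00,  8.78979529e-02,  1.37211441e+00, -8.32298888e-06,
        1.68358416e+00, -1.03089119e-01]), 'dq': array([ 0.00075291, -0.00181478, -0.00461586, -0.00100198,  0.00044973,
        0.00093702]), 'joint_efforts': array([ 3.05927024e-03, -3.53013396e+01, -3.14219856e+01, -3.03969091e-05,
        7.87869823e-03, -3.74152165e-06]), 'tcp_pos': array([ 214.44132533, -505.99074902,  230.24122497]), 'tool_rot': array([-3.07677392e+00, -6.24935569e-01,  3.18510782e-04]), 'ft_force': array([ 0.62060193, -0.47374062, -0.56046091]), 'wrist_torque': array([ 0.04619558,  0.0469577 , -0.03732073]), 'grip_force': 0.0, 'gripper_width': 85.43703335966522}
```

View pics/scene0.png

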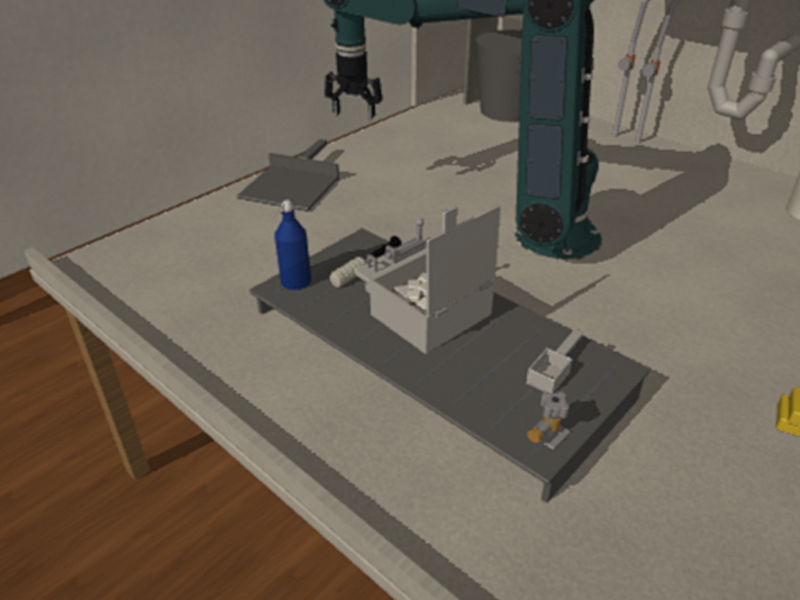

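View pics/top0.png

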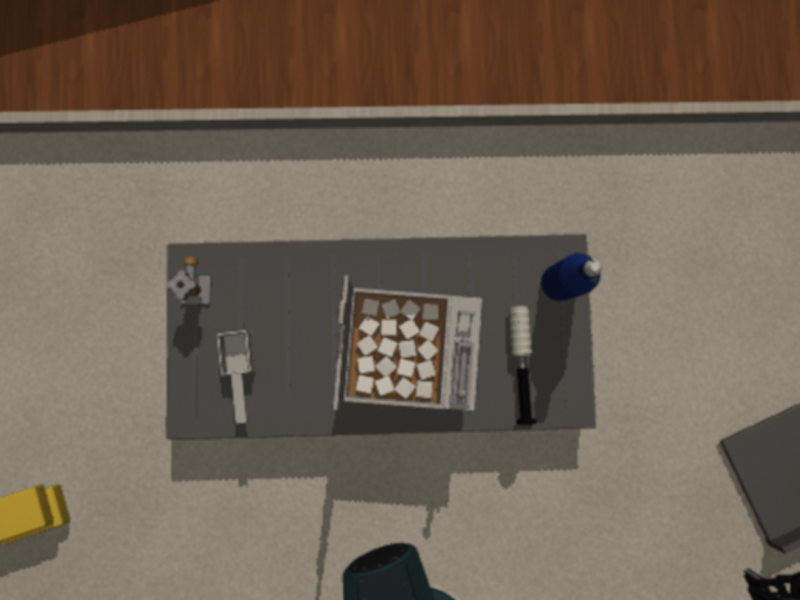

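The scene view shows the lid roughly upright on the box (lid at about 465,265), with the bolt's lever standing at (420,230). In the top view the box spans about (347,290) to (481,409), with the ledge and bolt on its right at x≈463. I'll enlarge both to get exact pixels.

```bash
python3 - <<'E'
import cv2
a=cv2.imread("pics/top_raw.png")[170:275,205:315]; cv2.imwrite("pics/topc.png",cv2.resize(a,None,fx=5.7,fy=5.7,interpolation=cv2.INTER_CUBIC))
b=cv2.imread("pics/scene_raw.png")[125:230,215:330]; cv2.imwrite("pics/scenec.png",cv2.resize(b,None,fx=5.7,fy=5.7,interpolation=cv2.INTER_CUBIC))
E
```

```text
(no output)
```

View pics/topc.png

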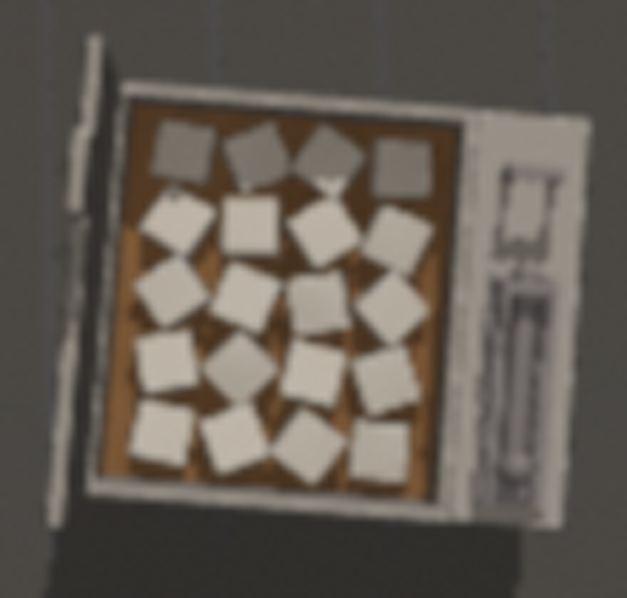

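View pics/scenec.png

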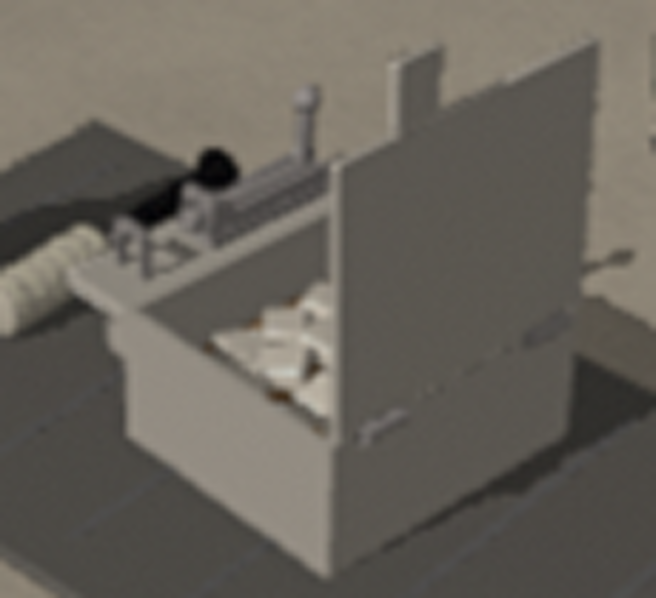

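The top crop shows the box corners at (122,82), (590,118), (562,525) and (88,490). In the scene crop, the lid's free-edge corners are at (337,160) and (598,40), the box's base corner at (330,577), and the lever ball at (308,98).

```bash
cat > h.py <<'E'
import numpy as np,cv2
from cell import robot,cams
from scipy.optimize import least_squares
from scipy.spatial.transform import Rotation as R
def proj(cal,P):
    E=cal["extrinsics"];p=(np.asarray(P)-E[:3,3])@E[:3,:3]
    p=p*[1,-1,-1]; q=p@cal["mtx"].T; return q[:,:2]/q[:,2:]
def lidp(x,a,r,h=3): return [x,80-r*np.cos(a)+h*np.sin(a),88+r*np.sin(a)+h*np.cos(a)]
def w(B,P): # box->world
    x,y,t=B; c,s=np.cos(t),np.sin(t); P=np.asarray(P,float)
    return P@np.array([[c,s,0],[-s,c,0],[0,0,1]])+[x,y,70]
E
python3 - <<'E'
from h import *
T=cams.get_calibration("top");S=cams.get_calibration("scene")
tp=np.array([[122,82],[590,118],[562,525],[88,490]])/5.7+[205,170]
sp=np.array([[330,577],[127,435],[308,98],[340,160],[598,40],[392,60],[442,47]])/5.7+[215,125]
def f(p):
    B=p[:3];a=p[3]
    t=[[90,80,85],[90,-130,85],[-90,-130,85],[-90,80,85]]
    s=[[90,80,0],[90,-80,0],[-65,-105,145],lidp(90,a,160),lidp(-90,a,160),lidp(52,a,198),lidp(22,a,198)]
    return np.r_[proj(T,w(B,t))-tp,proj(S,w(B,s))-sp].ravel()
r=least_squares(f,[500,30,0,1.5]);print(r.x,np.round(r.fun.reshape(-1,2),1).tolist())
B=r.x[:3];a=r.x[3]
for n,P in dict(tab=lidp(37,a,198,0),edge=lidp(0,a,160),edgein=lidp(0,a,160,-3),hinge=[0,80,88],ball=[-65,-105,145],ballhome=[-15,-105,145],keeper=[62,-105,113],boltend=[-90,-105,99]).items(): print(n,np.round(w(B,[P])[0],1))
E
```

```text
[ 5.28102067e+02  2.56584735e+01 -9.86092404e-02  1.55761342e+00] [[-1.3, -0.7], [-0.0, -0.5], [0.1, 0.3], [-1.4, -0.1], [-1.2, -0.5], [-0.6, -1.0], [-0.9, -1.9], [-0.9, 0.5], [0.7, -1.5], [0.9, 0.1], [0.4, -1.5]]
tab [572.5  99.  356. ]
edge [536.1 106.2 318. ]
edgein [535.5 100.2 317.9]
hinge [536.  105.3 158. ]
ball [453.1 -72.4 215. ]
ballhome [502.8 -77.4 215. ]
keeper [579.5 -84.9 183. ]
boltend [428.2 -70.  169. ]
```

```bash
cat > st.py <<'E'
import sys
from h import *
B=[528.1,25.66,-0.0986]
s=robot.read_state();c,n=np.cos(B[2]),np.sin(B[2]);Rb=np.array([[c,-n,0],[n,c,0],[0,0,1]])
p=Rb.T@(s["tcp_pos"]-[B[0],B[1],70])
G=np.array([[0,1,0],[1,0,0],[0,0,-1]]).T  # desired tool axes in box frame: x->y, y->x, z->-z
e=R.from_matrix(R.from_rotvec(s["tool_rot"]).as_matrix().T@Rb@G).as_rotvec()
print("t %.1f box"%s["time"],p.round(1),"F",(Rb.T@s["ft_force"]).round(1),"rot err/2",(e/2).round(4),"w %.0f g %.1f"%(s["gripper_width"],s["grip_force"]))
if len(sys.argv)>1:
    d=np.array(eval(sys.argv[1]))-p; print("units x,y,z:",(d[[1,0,2]]*[1,1,-1]/300).round(3))
E
python3 -m pendant '[[0,0,-0.05,0,0,-0.053],[0,0,-0.06,0,0,-0.053],[0,0,-0.06,0,0,-0.053],[0,0,-0.06,0,0,-0.053],[0,0,-0.06,0,0,-0.053],[0,0,-0.06,0,0,-0.053],[0,0,-0.06,0,0,-0.053],[0,0,-0.06,0,0,-0.053],[0,0,-0.06,0,0,-0.053],[0,0,-0.05,0,0,-0.053]]' 1 40; python3 st.py [-12,125,330]
```

```text
time: 1.1
tcp_pos: [214.5, -506.4, 405.8]
tool_rot: [-2.336, -2.101, -0.0]
ft_force: [-0.8, -0.1, -0.4]
gripper_width: 0.1
grip_force: 0.0
t 1.1 box [-259.7 -560.3  335.8] F [-0.8 -0.2 -0.4] rot err/2 [-0.     -0.0001 -0.0036] w 0 g 0.0
units x,y,z: [2.284 0.826 0.019]
```

```bash
python3 -m pendant '[[0.08,0.03,0,0,0,0],[0.15,0.055,0,0,0,0],[0.15,0.055,0,0,0,0],[0.15,0.055,0,0,0,0],[0.15,0.055,0,0,0,0],[0.15,0.055,0,0,0,0],[0.15,0.055,0,0,0,0],[0.15,0.055,0,0,0,0],[0.15,0.055,0,0,0,0],[0.15,0.055,0,0,0,0]]' && python3 -m pendant '[[0.15,0.055,0,0,0,0],[0.15,0.055,0,0,0,0],[0.15,0.055,0,0,0,0],[0.15,0.055,0,0,0,0],[0.12,0.04,0,0,0,-0.002],[0.08,0.02,0,0,0,-0.002],[0.05,0.01,0,0,0,0],[0.02,0.01,0,0,0,0],[0,0,0,0,0,0],[0,0,0,0,0,0]]'; python3 st.py [-12,122,233]
```

```text
time: 2.1
tcp_pos: [418.5, -95.4, 405.0]
tool_rot: [-2.34, -2.096, 0.0]
ft_force: [1.3, -1.0, 0.1]
gripper_width: 0.1
grip_force: 0.0
time: 3.1
tcp_pos: [535.9, 151.3, 405.6]
tool_rot: [2.333, 2.103, -0.0]
ft_force: [-0.4, -0.2, 0.2]
gripper_width: 0.0
grip_force: 0.0
t 3.1 box [ -4.6 125.8 335.6] F [-0.4 -0.3  0.2] rot err/2 [ 0.0002  0.0003 -0.0024] w 0 g 0.0
units x,y,z: [-0.013 -0.025  0.342]
```

Descend beside the lid, then look with the scene camera.

```bash
python3 -m pendant '[[0,-0.02,0.03,0,0,-0.0024],[0,-0.005,0.05,0,0,0],[0,0,0.06,0,0,0],[0,0,0.06,0,0,0],[0,0,0.06,0,0,0],[0,0,0.05,0,0,0],[0,0,0.03,0,0,0],[-0.02,0,0,0,0,0],[-0.02,0,0,0,0,0],[0,0,0,0,0,0]]'; python3 st.py; python3 - <<'E'
from h import *
im=cams.read_camera("scene");cv2.imwrite("pics/s1.png",cv2.resize(im[50:230,190:370],(600,600),interpolation=cv2.INTER_CUBIC))
E
```

```text
time: 4.1
tcp_pos: [527.8, 140.0, 304.8]
tool_rot: [2.327, 2.108, 0.003]
ft_force: [-1.0, 0.2, -0.2]
gripper_width: -0.1
grip_force: 0.0
t 4.1 box [-11.5 113.8 234.8] F [-1.   0.1 -0.2] rot err/2 [ 0.0013 -0.0001 -0.0001] w -0 g 0.0
```

View pics/s1.png

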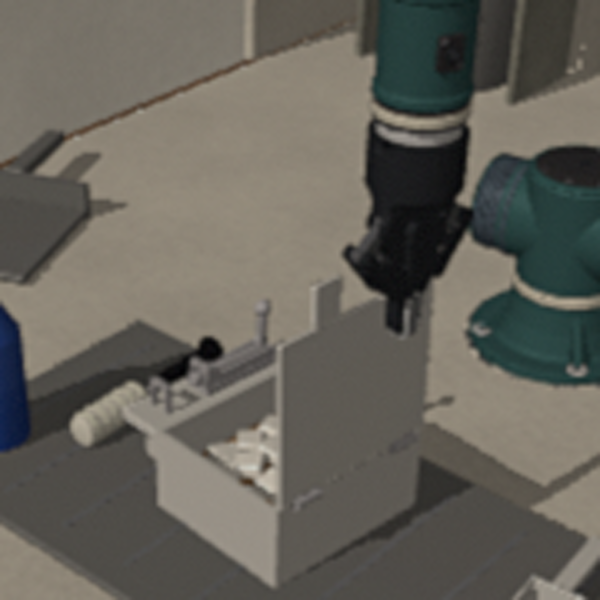

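```bash
python3 -m pendant '[[-0.022,0,0,0,0,0],[-0.022,0,0,0,0,0],[-0.022,0,0,0,0,0],[-0.026,0,0.001,0,0,0],[-0.026,0,0.002,0,0,0],[-0.026,0,0.003,0,0,0],[-0.025,0,0.004,0,0,0],[-0.025,0,0.006,0,0,0],[-0.025,0,0.008,0,0,0],[-0.024,0,0.01,0,0,0]]'; python3 st.py [-12,-7.8,194]
```

```text
time: 5.15
tcp_pos: [520.4, 67.8, 293.3]
tool_rot: [2.326, 2.11, 0.0]
ft_force: [-0.0, 2.1, 2.9]
gripper_width: 0.0
grip_force: 1.1
t 5.2 box [-11.8  41.1 223.3] F [-0.2  2.1  2.9] rot err/2 [0.0004 0.0002 0.0006] w 0 g 1.1
units x,y,z: [-0.163 -0.001  0.098]
```

```bash
python3 -m pendant '[[-0.023,0,0.008,0,0,0],[-0.022,0,0.01,0,0,0],[-0.022,0,0.011,0,0,0],[-0.021,0,0.012,0,0,0],[-0.02,0,0.014,0,0,0],[-0.019,0,0.015,0,0,0],[-0.019,0,0.016,0,0,0],[-0.018,0,0.017,0,0,0],[-0.017,0,0.018,0,0,0],[-0.016,0,0.018,0,0,0]]'; python3 st.py [-12,-41,147]
```

```text
time: 6.15
tcp_pos: [514.5, 9.2, 250.9]
tool_rot: [2.327, 2.111, -0.001]
ft_force: [0.4, 0.4, 2.5]
gripper_width: 0.1
grip_force: 0.9
t 6.2 box [-11.9 -17.7 180.9] F [0.3 0.4 2.5] rot err/2 [-0.0001  0.0002  0.0006] w 0 g 0.9
units x,y,z: [-0.078 -0.     0.113]
```

```bash
python3 -m pendant '[[-0.016,0,0.018,0,0,0],[-0.015,0,0.018,0,0,0],[-0.013,0,0.019,0,0,0],[-0.012,0,0.019,0,0,0],[-0.011,0,0.019,0,0,0],[-0.01,0,0.019,0,0,0],[-0.006,0,0.014,0,0,0],[-0.006,0,0.014,0,0,0],[-0.005,0,0.014,0,0,0],[-0.004,0,0.013,0,0,0]]'; python3 st.py [-12,-53,105]
```

```text
time: 7.15
tcp_pos: [511.7, -19.7, 201.0]
tool_rot: [2.327, 2.111, -0.001]
ft_force: [-1.4, 1.1, 0.7]
gripper_width: -0.1
grip_force: 0.7
t 7.2 box [-11.9 -46.7 131. ] F [-1.5  0.9  0.7] rot err/2 [-0.0001  0.0002  0.0007] w -0 g 0.7
units x,y,z: [-0.021 -0.     0.087]
```

```bash
python3 -m pendant '[[-0.003,0,0.009,0,0,0],[-0.003,0,0.009,0,0,0],[-0.003,0,0.009,0,0,0],[-0.003,0,0.009,0,0,0],[-0.002,0,0.009,0,0,0],[-0.002,0,0.009,0,0,0],[-0.002,0,0.009,0,0,0],[-0.002,0,0.009,0,0,0],[-0.001,0,0.009,0,0,0],[-0.001,0,0.009,0,0,0]]'; python3 st.py [-12,-54,94]
```

```text
time: 8.15
tcp_pos: [511.2, -26.3, 174.1]
tool_rot: [2.327, 2.11, -0.0]
ft_force: [-0.1, 1.1, 1.3]
gripper_width: 0.0
grip_force: 0.6
t 8.2 box [-11.7 -53.3 104.1] F [-0.2  1.   1.3] rot err/2 [0.0001 0.0002 0.0006] w 0 g 0.6
units x,y,z: [-0.002 -0.001  0.034]
```

```bash
python3 -m pendant '[[0,0,0.0035,0,0,0],[0,0,0.0035,0,0,0],[0,0,0.0035,0,0,0],[0,0,0.0035,0,0,0],[0,0,0.0035,0,0,0],[0,0,0.0035,0,0,0],[0,0,0.0035,0,0,0],[0,0,0.0035,0,0,0],[0,0,0.0035,0,0,0],[0,0,0,0,0,0]]'; python3 st.py
```

```text
time: 9.15
tcp_pos: [511.1, -26.0, 164.6]
tool_rot: [-2.326, -2.111, 0.0]
ft_force: [-0.3, -0.3, -0.1]
gripper_width: -0.1
grip_force: 0.2
t 9.2 box [-11.9 -53.   94.6] F [-0.3 -0.3 -0.1] rot err/2 [-0.0002 -0.0001  0.0007] w -0 g 0.2
```

```bash
python3 -m pendant '[[0,0,0.0015,0,0,0],[0,0,0.0015,0,0,0],[0,0,0.0015,0,0,0],[0,0,0.0015,0,0,0],[0,0,0.0015,0,0,0],[0,0,0.0015,0,0,0],[0,0,0.0015,0,0,0],[0,0,0,0,0,0],[0,0,0,0,0,0],[0,0,0,0,0,0]]'; python3 st.py
```

```text
time: 10.15
tcp_pos: [511.1, -26.0, 161.6]
tool_rot: [-2.327, -2.111, 0.0]
ft_force: [-1.4, 0.5, 1.5]
gripper_width: 0.1
grip_force: 0.3
t 10.2 box [-11.9 -53.1  91.6] F [-1.5  0.3  1.5] rot err/2 [-0.0001 -0.      0.0007] w 0 g 0.3
```

```bash
python3 -m pendant '[[0,0,0.001,0,0,0],[0,0,0.001,0,0,0],[0,0,0.001,0,0,0],[0,0,0.001,0,0,0],[0,0,0,0,0,0],[0,0,0,0,0,0],[0,0,0,0,0,0],[0,0,0,0,0,0],[0,0,0,0,0,0],[0,0,0,0,0,0]]'; python3 st.py; python3 - <<'E'
from h import *
im=cams.read_camera("scene");cv2.imwrite("pics/s2.png",cv2.resize(im[110:230,205:335],(780,720))[:600])
E
```

```text
time: 11.15
tcp_pos: [511.1, -26.1, 161.0]
tool_rot: [2.327, 2.111, 0.0]
ft_force: [-2.8, 0.4, 5.2]
gripper_width: -0.0
grip_force: 2.6
t 11.2 box [-11.8 -53.1  91. ] F [-2.8  0.2  5.2] rot err/2 [0.0001 0.     0.0007] w -0 g 2.6
```

View pics/s2.png

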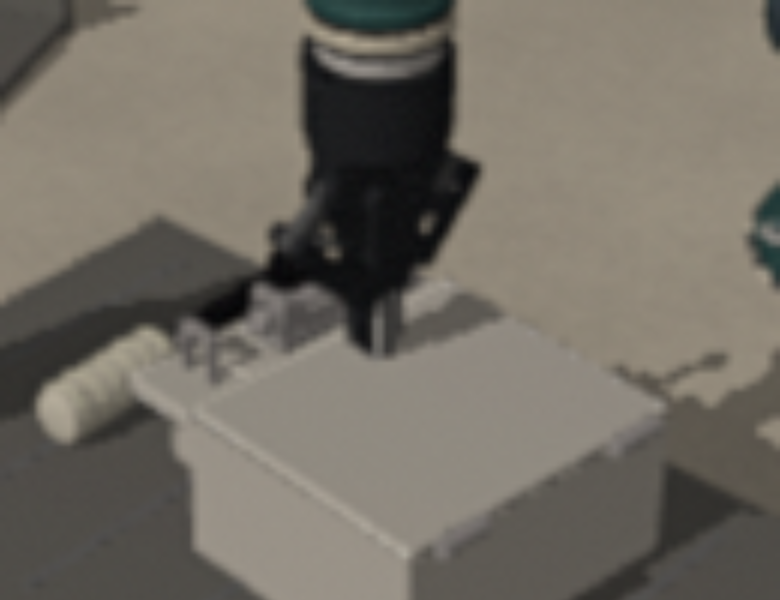

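The lid looks flat on the box: its edges lie along the rim at (410,555) and (195,410), and the tip is at z=91 with 5 N. I'll make one tiny press to confirm it's seated, then lift.

```bash
python3 -m pendant '[[0,0,0.001,0,0,0],[0,0,0.001,0,0,0],[0,0,0,0,0,0],[0,0,0,0,0,0],[0,0,0,0,0,0],[0,0,0,0,0,0],[0,0,0,0,0,0],[0,0,0,0,0,0],[0,0,0,0,0,0],[0,0,0,0,0,0]]'; python3 st.py [-95,-105,116]
```

```text
time: 12.2
tcp_pos: [511.1, -26.0, 161.0]
tool_rot: [2.326, 2.111, 0.0]
ft_force: [-3.9, -0.2, 6.9]
gripper_width: -0.1
grip_force: 3.6
t 12.2 box [-11.8 -53.1  91. ] F [-3.8 -0.5  6.9] rot err/2 [0.0003 0.0001 0.0007] w -0 g 3.6
units x,y,z: [-0.173 -0.277 -0.083]
```

The lid is seated: z held at 91.0 under 7 N. Next I lift off and go behind the lever.

```bash
python3 -m pendant '[[0,0,-0.02,0,0,0],[0,0,-0.06,0,0,0],[0,0,-0.1,0,0,0],[0,0,-0.1,0,0,0],[-0.03,-0.084,0,0,0,0],[-0.06,-0.13,0,0,0,0],[-0.06,-0.11,0,0,0,0],[-0.023,-0.01,0,0,0,0],[0,0,0,0,0,0],[0,0,0.05,0,0,0]]' && python3 -m pendant '[[0,0,0.06,0,0,0],[0,0,0.06,0,0,0],[0,0,0.02,0,0,0],[0,0.01,0,0,0,0],[0,0.01,0,0,0,0],[0,0.01,0,0,0,0],[0,0.01,0,0,0,0],[0,0,0,0,0,0],[0,0,0,0,0,0],[0,0,0,0,0,0]]'; python3 st.py [-87,-105,120];  python3 - <<'E'
from h import *
im=cams.read_camera("scene");cv2.imwrite("pics/s3.png",cv2.resize(im[110:210,215:345],(780,600),interpolation=cv2.INTER_CUBIC))
E
```

```text
time: 13.2
tcp_pos: [408.4, -68.3, 230.4]
tool_rot: [2.324, 2.108, 0.005]
ft_force: [-0.2, 0.4, 0.4]
gripper_width: -0.0
grip_force: 0.0
time: 14.2
tcp_pos: [418.3, -69.2, 187.1]
tool_rot: [2.327, 2.111, 0.0]
ft_force: [0.1, -0.6, 0.1]
gripper_width: -0.0
grip_force: 0.0
t 14.2 box [ -99.9 -105.2  117.1] F [ 0.2 -0.6  0.1] rot err/2 [0.0001 0.0001 0.0007] w -0 g 0.0
units x,y,z: [ 0.001  0.043 -0.01 ]
```

View pics/s3.png

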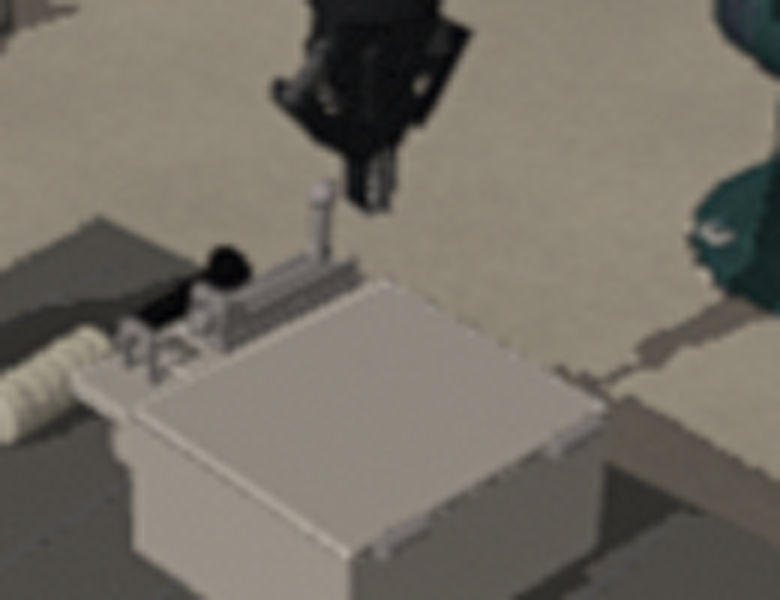

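The lid is flat with its tab between the strap and keeper. The fingertips at (370,205) are just behind the lever ball at (322,190). I'll raise the tips a little so the straight part of the finger meets the ball, then push +x.

```bash
python3 -m pendant '[[0,0,-0.033,0,0,0],[0,0.01,0,0,0,0],[0,0.015,0,0,0,0],[0,0.015,0,0,0,0],[0,0.015,0,0,0,0],[0,0.015,0,0,0,0],[0,0.015,0,0,0,0],[0,0.015,0,0,0,0],[0,0.015,0,0,0,0],[0,0.015,0,0,0,0]]'; python3 st.py [-37,-105,127]
```

```text
time: 15.25
tcp_pos: [457.4, -72.9, 196.6]
tool_rot: [-2.326, -2.111, 0.001]
ft_force: [-1.2, 0.4, -0.1]
gripper_width: -0.3
grip_force: 0.8
t 15.2 box [ -60.7 -105.1  126.6] F [-1.3  0.3 -0.1] rot err/2 [-0.0002  0.      0.0007] w -0 g 0.8
units x,y,z: [ 0.     0.079 -0.001]
```

```bash
python3 -m pendant '[[0,0.013,0,0,0,0],[0,0.013,0,0,0,0],[0,0.013,0,0,0,0],[0,0.01,0,0,0,0],[0,0.008,0,0,0,0],[0,0.006,0,0,0,0],[0,0.004,0,0,0,0],[0,0.003,0,0,0,0],[0,0,0,0,0,0],[0,0,0,0,0,0]]'; python3 st.py [-37,-105,127]
```

```text
time: 16.25
tcp_pos: [478.1, -75.0, 196.8]
tool_rot: [2.327, 2.111, 0.0]
ft_force: [-1.9, 0.6, -0.5]
gripper_width: 0.1
grip_force: 0.5
t 16.2 box [ -39.8 -105.1  126.8] F [-1.9  0.4 -0.5] rot err/2 [0.0002 0.     0.0007] w 0 g 0.5
units x,y,z: [ 0.     0.009 -0.001]
```

```bash
python3 -m pendant '[[0,0.003,0,0,0,0],[0,0.003,0,0,0,0],[0,0.003,0,0,0,0],[0,0.003,0,0,0,0],[0,0.003,0,0,0,0],[0,0.003,0,0,0,0],[0,0,0,0,0,0],[0,0,0,0,0,0],[0,0,0,0,0,0],[0,0,0,0,0,0]]'; python3 st.py [-32,-105,127]
```

```text
time: 17.25
tcp_pos: [483.0, -75.4, 196.8]
tool_rot: [-2.326, -2.11, 0.001]
ft_force: [-5.4, 0.5, 0.0]
gripper_width: 0.0
grip_force: 2.6
t 17.2 box [ -34.9 -105.1  126.8] F [-5.5 -0.   0. ] rot err/2 [-0.0004  0.      0.0007] w 0 g 2.6
units x,y,z: [ 0.     0.01  -0.001]
```

```bash
python3 -m pendant '[[0,0.002,0,0,0,0],[0,0.002,0,0,0,0],[0,0.002,0,0,0,0],[0,0,0,0,0,0],[0,0,0,0,0,0],[0,0,0,0,0,0],[0,0,0,0,0,0],[0,0,0,0,0,0],[0,0,0,0,0,0],[0,0,0,0,0,0]]'; python3 st.py; python3 - <<'E'
from h import *
im=cams.read_camera("scene");cv2.imwrite("pics/s4.png",cv2.resize(im[125:195,215:305],(771,600),interpolation=cv2.INTER_CUBIC))
E
```

```text
time: 18.25
tcp_pos: [483.4, -75.5, 196.7]
tool_rot: [-2.324, -2.109, 0.005]
ft_force: [-9.6, 0.9, 3.8]
gripper_width: -0.1
grip_force: 4.8
t 18.2 box [ -34.5 -105.1  126.7] F [-9.6 -0.1  3.8] rot err/2 [-0.0022  0.      0.0007] w -0 g 4.8
```

View pics/s4.png

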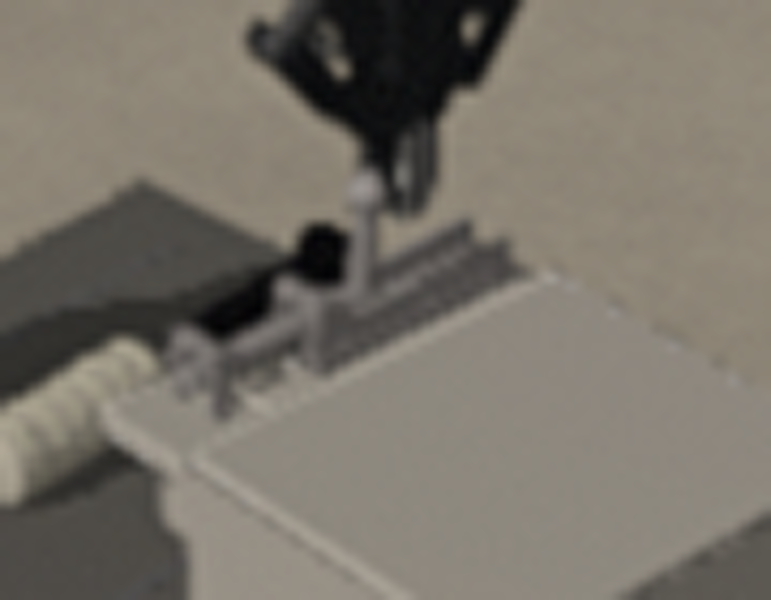

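The bolt is home: it runs through the keeper at (205,360) and has stalled at its stop. I back off and go round to the lever's +y side.

```bash
python3 -m pendant '[[0,-0.02,0,0,0,0],[0,-0.04,0,0,0,0],[0,0,-0.06,0,0,0],[0,0,-0.1,0,0,0],[0,0,0,0,0,0],[0.06,0.01,0,0,0,0],[0.07,0.05,0,0,0,0],[0,0.06,0,0,0,0],[0,0,0,0,0,0],[0,0,0.04,0,0,0]]'; python3 st.py [-15,-70,139]
```

```text
time: 19.3
tcp_pos: [507.6, -38.8, 233.8]
tool_rot: [2.324, 2.109, 0.003]
ft_force: [-0.5, 0.5, -0.1]
gripper_width: -0.1
grip_force: 0.0
t 19.3 box [-14.1 -66.2 163.8] F [-0.5  0.5 -0.1] rot err/2 [0.0018 0.0002 0.0007] w -0 g 0.0
units x,y,z: [-0.013 -0.003  0.083]
```

```bash
python3 -m pendant '[[0,-0.003,0.04,0,0,0],[0,0,0.035,0,0,0],[0,0,0,0,0,0],[-0.02,0,0,0,0,0],[-0.02,0,0,0,0,0],[-0.015,0,0,0,0,0],[-0.012,0,0,0,0,0],[-0.012,0,0,0,0,0],[-0.012,0,0,0,0,0],[-0.012,0,0,0,0,0]]'; python3 st.py [-15,-111.7,135.4]
```

```text
time: 20.3
tcp_pos: [503.1, -69.6, 210.4]
tool_rot: [2.327, 2.111, 0.0]
ft_force: [0.4, 0.1, -1.0]
gripper_width: 0.1
grip_force: 0.3
t 20.3 box [-15.5 -97.2 140.4] F [ 0.4  0.1 -1. ] rot err/2 [0.0002 0.     0.0007] w 0 g 0.3
units x,y,z: [-0.048  0.002  0.017]
```

```bash
python3 -m pendant '[[-0.013,0,0.003,0,0,0],[-0.012,0,0.004,0,0,0],[-0.012,0,0.005,0,0,0],[-0.011,0,0.006,0,0,0],[-0.011,0,0.007,0,0,0],[-0.011,0,0.008,0,0,0],[-0.01,0,0.008,0,0,0],[-0.009,0,0.01,0,0,0],[-0.008,0,0.011,0,0,0],[-0.007,0,0.011,0,0,0]]'; python3 st.py [-15,-134,106]
```

```text
time: 21.3
tcp_pos: [499.9, -100.6, 188.1]
tool_rot: [2.327, 2.111, -0.0]
ft_force: [-0.1, -0.3, 1.3]
gripper_width: -0.1
grip_force: 0.3
t 21.3 box [ -15.6 -128.4  118.1] F [-0.  -0.3  1.3] rot err/2 [-0.      0.0001  0.0007] w -0 g 0.3
units x,y,z: [-0.019  0.002  0.04 ]
```

```bash
python3 -m pendant '[[-0.005,0,0.008,0,0,0],[-0.004,0,0.008,0,0,0],[-0.003,0,0.007,0,0,0],[-0.003,0,0.006,0,0,0],[-0.002,0,0.006,0,0,0],[-0.002,0,0.005,0,0,0],[0,0,0,0,0,0],[0,0,0,0,0,0],[0,0,0,0,0,0],[0,0,0,0,0,0]]'; python3 st.py [-15,-134,104]
```

```text
time: 22.3
tcp_pos: [499.4, -106.1, 176.4]
tool_rot: [2.327, 2.111, -0.0]
ft_force: [-0.7, -0.1, -0.0]
gripper_width: -0.2
grip_force: 0.0
t 22.3 box [ -15.5 -133.9  106.4] F [-0.7 -0.2 -0. ] rot err/2 [0.     0.0001 0.0007] w -0 g 0.0
units x,y,z: [-0.     0.002  0.008]
```

```bash
python3 -m pendant '[[0,0,0.0025,0,0,0],[0,0,0.0025,0,0,0],[0,0,0.0025,0,0,0],[0,0,0.0025,0,0,0],[0,0,0,0,0,0],[0,0,0,0,0,0],[0,0,0,0,0,0],[0,0,0,0,0,0],[0,0,0,0,0,0],[0,0,0,0,0,0]]'; python3 st.py
```

```text
time: 23.3
tcp_pos: [499.6, -106.2, 173.7]
tool_rot: [2.326, 2.11, 0.0]
ft_force: [-0.7, -2.2, 3.8]
gripper_width: 0.1
grip_force: 2.0
t 23.3 box [ -15.4 -134.   103.7] F [-0.4 -2.3  3.8] rot err/2 [0.0003 0.0003 0.0007] w 0 g 2.0
```

```bash
python3 -m pendant '[[0,0,0.002,0,0,0],[0,0,0.002,0,0,0],[0,0,0,0,0,0],[0,0,0,0,0,0],[0,0,0,0,0,0],[0,0,0,0,0,0],[0,0,0,0,0,0],[0,0,0,0,0,0],[0,0,0,0,0,0],[0,0,0,0,0,0]]'; python3 st.py; python3 -m pendant '[[0,0,-0.02,0,0,0],[0,0,-0.06,0,0,0],[0,0,-0.1,0,0,0],[0,0,-0.12,0,0,0],[0,0,-0.12,0,0,0],[0,0,-0.12,0,0,0],[0,0,-0.1,0,0,0],[0,0,-0.05,0,0,0],[0,0,0,0,0,0],[0,0,0,0,0,0]]'; python3 - <<'E'
from h import *
im=cams.read_camera("scene");a=cv2.resize(im[125:195,215:305],(500,389),interpolation=cv2.INTER_CUBIC)
im=cams.read_camera("top");b=cv2.resize(im[170:275,205:315],(300,286),interpolation=cv2.INTER_CUBIC)
o=np.zeros((389,800,3),np.uint8);o[:,:500]=a;o[:286,500:]=b;cv2.imwrite("pics/s5.png",o)
E
```

```text
time: 24.3
tcp_pos: [499.7, -106.2, 173.5]
tool_rot: [2.326, 2.11, 0.001]
ft_force: [-1.9, -0.9, 6.8]
gripper_width: -0.3
grip_force: 3.6
t 24.3 box [ -15.3 -134.1  103.5] F [-1.8 -1.   6.8] rot err/2 [0.0007 0.0004 0.0007] w -0 g 3.6
time: 25.3
tcp_pos: [499.5, -105.7, 378.0]
tool_rot: [-2.325, -2.11, 0.001]
ft_force: [1.0, -0.3, -0.8]
gripper_width: 0.0
grip_force: 0.0
```

View pics/s5.png

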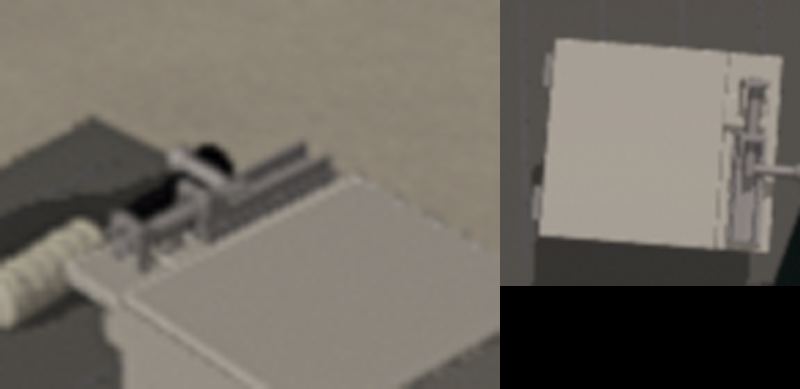

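The lid is flat and the bolt runs through the keeper at (125,235). The lever lies level through the notch, pointing to -y, with its tip at (795,172) in the top inset. The robot is clear, so I'm handing in.

```bash
python3 -c "from cell import robot;print(robot.hand_in())"
```

```text
the job is handed in; nothing more can be done
None
```

The lid is shut on its rim, the bolt is home through the keeper, and the lever was turned fully down last; I handed the job in at about 25 s, with contact forces under about 12 N and the bystanders not approached.

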